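Push the sample carriers home on the feed rail and start loading

TASK

Push the row of four blue sample carriers along the feed rail as one train, keeping them together, until the front one is against the red end stop and all four stand close together; then press the green button fully down and let it come up again. Only push: do not lift or tip the carriers, do not press the red button, and leave everything else on the bench where it stands.

Things in the scene. Friction and masses are not known exactly. Their poses are not given: they have to be found in the camera images.
- rail: Fixed aluminium feed rail, an open-topped channel 41 mm wide inside, 51 mm outside. Origin on the bench, on the channel's centre line; x runs along it to the end stop, z up. Floor 8 mm, wall tops 16 mm above the bench. It reaches from x = -190 mm (open end) to +150 mm (face of the stop, a red plate, top 40 mm above the bench); a white housing 80 mm wide, 70 mm high follows to +233 mm.
- stop (a point): Foot of the face of the red end stop: on the channel's centre line, at the height of the channel floor. Axes as the rail's (x points from the channel into the stop).
- carrier1: Blue sample carrier no. 1 of 4, counted from the stop (the front one): a block 40 mm long (its x, along the rail), 38 wide, 30 high, with a capped vial 23 mm wide fixed upright in its middle, 55 mm high in all. Loose, 50 to 105 g. Origin at the centre of its underside. At the start the four stand touching in the channel, the front one 40 to 110 mm short of the stop.
- carrier2: Blue sample carrier no. 2 of 4, counted from the stop: a block 40 mm long (its x, along the rail), 38 wide, 30 high, with a capped vial 23 mm wide fixed upright in its middle, 55 mm high in all. Loose, 50 to 105 g. Origin at the centre of its underside. At the start the four stand touching in the channel, the front one 40 to 110 mm short of the stop.
- carrier3: Blue sample carrier no. 3 of 4, counted from the stop: a block 40 mm long (its x, along the rail), 38 wide, 30 high, with a capped vial 23 mm wide fixed upright in its middle, 55 mm high in all. Loose, 50 to 105 g. Origin at the centre of its underside. At the start the four stand touching in the channel, the front one 40 to 110 mm short of the stop.
- carrier4: Blue sample carrier no. 4 of 4, counted from the stop (the last one, nearest the open end): a block 40 mm long (its x, along the rail), 38 wide, 30 high, with a capped vial 23 mm wide fixed upright in its middle, 55 mm high in all. Loose, 50 to 105 g. Origin at the centre of its underside. At the start the four stand touching in the channel, the front one 40 to 110 mm short of the stop.
- load_top (a point): Centre of the top of the green round push button (LOAD button, to be pressed), 32 mm across, facing up, 48 mm above the bench, on a fixed grey box 64 mm square and 26 mm high; round the button a black collar 48 mm across, its top 10 mm lower than the button's. Green and red may stand either way round.
- load (a joint): How far the green button is pressed down: 0 m = up, 0.006 m = fully down. A spring brings it up again; it starts to move at 1.5 N, fully down takes 5 N.
- cancel_top (a point): Centre of the top of the red round push button (cancel button, not to be pressed), 32 mm across, facing up, 48 mm above the bench, on a fixed grey box 64 mm square and 26 mm high; round the button a black collar 48 mm across, its top 10 mm lower than the button's. Green and red may stand either way round.
- cancel (a joint): How far the red button is pressed down: 0 m = up, 0.006 m = fully down. A spring brings it up again; it starts to move at 1.5 N, fully down takes 5 N.
- spare: Grey spare carrier with a yellow-capped vial, same shape and size as the blue ones, loose on the bench (not on the rail). Origin at the centre of its underside. Bystander.
- reagent: Amber reagent bottle, 60 mm across, 115 mm high. Origin at the centre of its underside. Bystander.
- jar: White jar with a blue lid, 60 mm across, 75 mm high. Origin at the centre of its underside. Bystander.
- beaker: Glass beaker, 70 mm across, 90 mm high. Origin at the centre of its underside. Bystander.
- tipbox: Grey and orange pipette-tip box, 122 x 87 x 63 mm. Origin at the centre of its underside. Bystander.
- dish: White round dish, 92 mm across, 18 mm high. Origin at the centre of its underside. Bystander.
- spatula: Spatula lying along its own x, 190 mm long. Bystander.
Not all that is in view belongs to the job. What is shaped like the part that bears load_top but yellow is not meant.

How it is judged:
By the outcome, as a careful person would: the job done as asked, in the order asked, and still so for the second after the job is handed in, with the robot touching nothing.
It also fails if it takes over 40 s, if anything falls off the work surface, if the arm or the gripper's body presses on something with over 40 N, if the wrist force passes 120 N, or if a joint passes its speed limit or range.

ROBOT

A 6-joint arm with a two-finger parallel gripper is mounted at the origin on the work surface. World frame = base frame: x ahead of the robot, y to its left, z up, the work surface at z = 0. Lengths are in m, angles in rad, forces in N, time in s.
With the tool pointing down it reaches from about 0.375 to 0.975 m from the base axis. Payload 3.8 kg.
Tool frame: the origin (TCP) lies at the very end of the fingers, on their centre line; the grasp point (between the pads) lies 19 mm behind it; z points along the fingers, y is the direction in which the jaws open and shut (so a half turn about z gives the same grasp; the last joint's range is limited). The gripper opens to 85 mm and grips with 20 to 120 N. Pads are 22 mm wide; open, the fingers measure 114 mm over their backs; the gripper's body (76 mm by 85 mm) begins 54 mm behind the grasp point. The pads swing forward as they close: fully open they stand 13 mm farther back than shut.
Start: joints at [-0.037, 0.264, 1.604, -0, 1.274, -0.037], TCP at [0.675, -0, 0.231] pointing down, gripper open.
Joint ranges: [-2.63, 2.63], [-0.94, 2.18], [0.31, 2.57], [-1.31, 4.45], [0, 2.66], [-2.55, 2.55]. Speed limits (rad/s): [2.57, 2.57, 3.14, 3.14, 3.14, 3.14].

INTERFACE

Orientations are given as a rotation vector (axis times angle).
In Python, from workcell import bot, read_camera, finish_job gives the robot as it stands. The module is installed in compiled form; this text tells all that it offers.
- The arm moves only by the tool servo_tool, never from a script. Its argument "targets" is text: rows parted by semicolons, each of 7 numbers parted by spaces: the turn, a rotation vector about the tool's x, y, z in rad, then the shift along the tool's x, y, z in mm, then the finger opening in mm, from 0 to 85.4. In form: wx wy wz x y z gripper; .... A call has 1 to 8 rows; each row shifts and turns the pose as measured when the row begins, along the tool's axes as they then stand; what a row does not reach is not made up. A row lasts 1/12 s, in which the tool goes at most 41.7 mm and 7.16 degrees, less where a joint would pass 70% of its speed; a pose out of reach is approached as far as the arm can. A call is refused whole if a number of a shift passes 41.7 or a number of a turn 0.125, either way. A call with a gripper value outside its range is refused whole. The fingers move at their own pace and stop on an object; "newtons" is the grip in N (left out, the last holds). Time passes only in rows, so rows that do not move let the fingers close. It gives the time, the measured TCP pose, the force and the opening at its end, in the units of the state.
- bot.read_state(): the state, without advancing time (a new reading comes with each control period).
- read_camera(name): name is "scene" or "side" or "wrist"; returns a dict with "image" (480x640x3 uint8, red, green, blue), "mtx" (3x3 intrinsics, pixels), "eye" and "orientation" of the camera in the world; the wrist camera has in their place "T_tool_cam" (4x4, takes a point from camera to tool coordinates, whose origin is the TCP and whose axes are the flange's). Camera axes: x right, y up, looking along -z (the intrinsics and any distortion apply to the point x, -y, -z); pixel columns grow to the right and rows downward; lengths in m; the calibration is good to about 2 mm. A picture is of the moment at which its call begins: read the wrist's pose just before it. There is no depth.
- finish_job(): hands the job in, once; it reports no verdict.
The state is a dict: "time": time; "q": joint angles; "joint_vel": joint speeds; "joint_torque": joint torques, N m; "tool_pos": TCP position; "tcp_rot": TCP orientation; "wrist_force": force on the tool from outside, world axes, zero at the start; "torque": the same for the moment, N m; "width": opening from 0.0 (shut) to 1.0 (fully open).
Only numpy, scipy, OpenCV 4.12 (cv2) and the standard library are available. Lean on these libraries where they do the work, as an engineer would, in place of code of your own. Each camera call takes 0.05 s, during which the arm holds its last target.

## Working session

There is one attempt and no reset: what is moved stays moved. The work goes in short steps, Python scripts to look and compute and a tool call to move; the robot and the scene stay as the last step left them, time stands still between calls to the robot, and variables do not carry over. Pictures are saved under pics/ and viewed, and the job is handed in when it is done.

Besides the shell and the picture viewer there is one more tool, called after ">>>" in YAML: its name, and indented under it one key for each argument. servo_tool: Moves the arm, as the interface text tells. Its arguments: {"type":"object","properties":{"targets":{"type":"string"},"newtons":{"type":"number"}},"required":["targets"]}

```bash
mkdir -p pics; cat > h.py <<'E'
import numpy as np,cv2
from scipy.spatial.transform import Rotation as R
from workcell import bot, read_camera, finish_job
def rot(o):
    o=np.array(o,float)
    return o if o.shape==(3,3) else (R.from_rotvec(o).as_matrix() if o.size==3 else R.from_quat(o).as_matrix())
def cam(name,fn=None):
    s=bot.read_state(); c=read_camera(name)
    if fn: cv2.imwrite('pics/'+fn,c['image'][:,:,::-1])
    if 'T_tool_cam' in c:
        T=np.eye(4);T[:3,:3]=rot(s['tcp_rot']);T[:3,3]=s['tool_pos'];T=T@np.array(c['T_tool_cam'])
        Rm,e=T[:3,:3],T[:3,3]
    else: Rm,e=rot(c['orientation']),np.array(c['eye'])
    return dict(R=Rm,e=e,K=np.array(c['mtx']),im=c['image'],keys=list(c),raw=c)
def at(c,u,v,z):
    d=c['R']@(np.diag([1,-1,-1])@np.linalg.inv(c['K'])@[u,v,1]); return c['e']+d*(z-c['e'][2])/d[2]
def proj(c,p):
    x=np.diag([1,-1,-1])@c['R'].T@(np.array(p)-c['e']); x=c['K']@x; return x[:2]/x[2]
E
python3 - <<'E'
from h import *
import pickle
for n in ['scene','side','wrist']:
    c=cam(n,n+'0.png'); print(n,c['keys'],c['K'].tolist(),c['e'],c['raw'].get('orientation'),{k:v for k,v in c['raw'].items() if 'dist' in k})
    c['raw']=None
    pickle.dump(c,open(n+'0.pkl','wb'))
print(bot.read_state())
E
```

```text
scene ['image', 'mtx', 'eye', 'orientation'] [[438.91440415492275, 0.0, 316.46409787516507], [0.0, 438.91440415492275, 242.90008648345025], [0.0, 0.0, 1.0]] [ 1.1341957  -0.1491558   0.75714422] [0.61536535 0.49680423 1.27983628] {}
side ['image', 'mtx', 'eye', 'orientation'] [[465.76019562989495, 0.0, 320.04216536984694], [0.0, 465.76019562989495, 230.52327276610885], [0.0, 0.0, 1.0]] [ 0.37126838 -0.86215935  0.64440347] [ 0.9718729  -0.11341999 -0.15850002] {}
wrist ['image', 'mtx', 'T_tool_cam'] [[398.4670868277051, 0.0, 324.4498539966427], [0.0, 398.4670868277051, 246.5459463548554], [0.0, 0.0, 1.0]] [0.67534896 0.07107959 0.37235652] None {}
{'time': 0.15, 'q': array([-3.69227938e-02,  2.64591410e-01,  1.60505691e+00, -2.98722739e-05,
        1.27369877e+00, -3.69003345e-02]), 'joint_vel': array([ 1.92434543e-03, -1.38861375e-03, -5.88507144e-03,  1.24596601e-03,
       -4.46796014e-05, -2.40177128e-04]), 'joint_torque': array([-4.44535381e-04, -5.15905774e+01, -3.67958951e+01, -2.06692371e-04,
        8.09489022e-03,  2.50629785e-05]), 'tool_pos': array([ 6.74436122e-01, -6.34402224e-06,  2.30242242e-01]), 'tcp_rot': array([-2.22056101e+00, -2.22053061e+00,  1.90754577e-03]), 'wrist_force': array([ 0.03623868, -0.28780992,  0.17677034]), 'torque': array([-0.03343106, -0.01445537,  0.00618965]), 'width': 1.0012116319958275}
```

View pics/scene0.png

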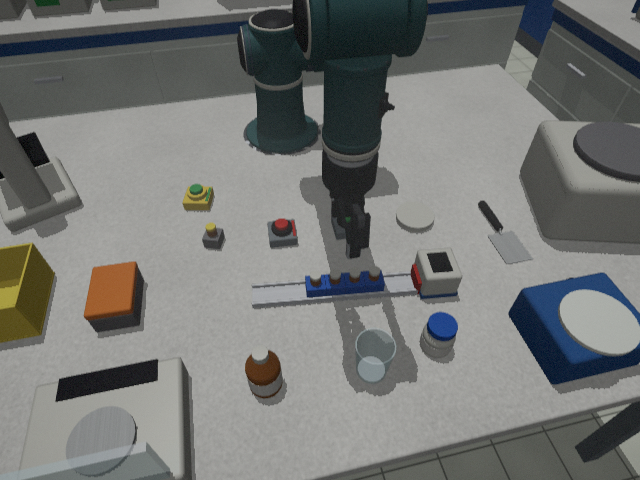

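View pics/side0.png

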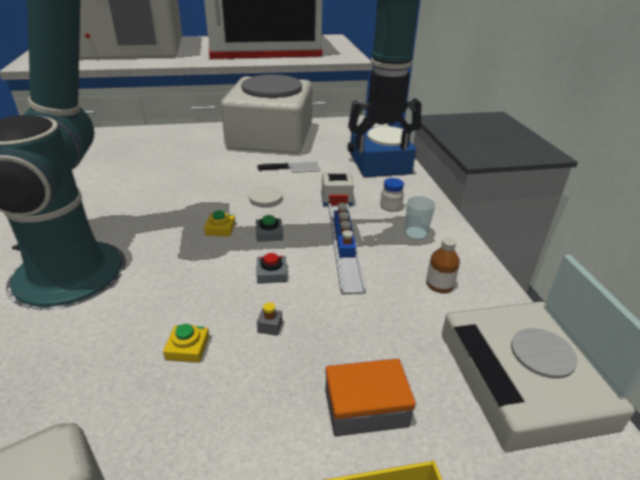

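View pics/wrist0.png

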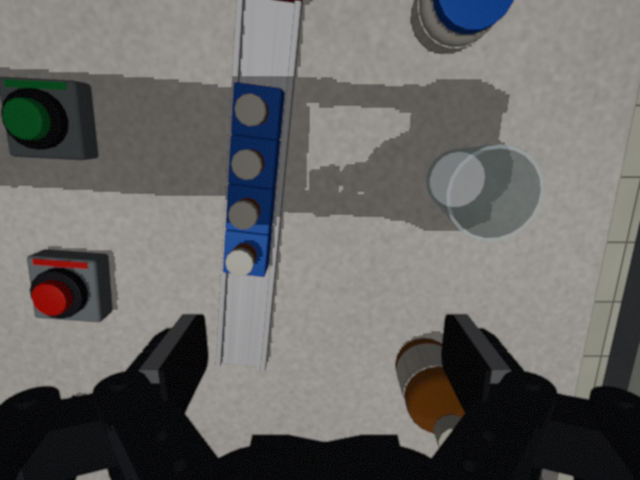

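```bash
python3 - <<'E'
from h import *
im=cv2.imread('pics/wrist0.png')
cv2.imwrite('pics/w0crop.png',cv2.resize(im[0:190,180:350],None,fx=3.1,fy=3.1,interpolation=cv2.INTER_CUBIC))
cv2.imwrite('pics/w0crop2.png',cv2.resize(im[190:375,180:350],None,fx=3.1,fy=3.1,interpolation=cv2.INTER_CUBIC))
cv2.imwrite('pics/w0crop3.png',cv2.resize(im[60:340,0:130],None,fx=2.1,fy=2.1,interpolation=cv2.INTER_CUBIC))
E
```

```text
(no output)
```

View pics/w0crop.png

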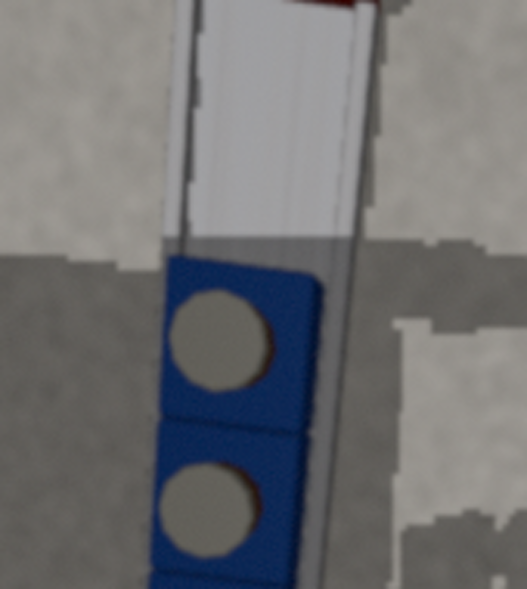

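View pics/w0crop2.png

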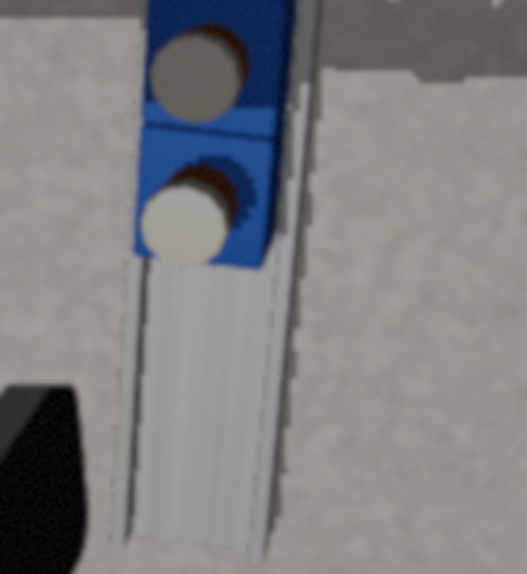

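View pics/w0crop3.png

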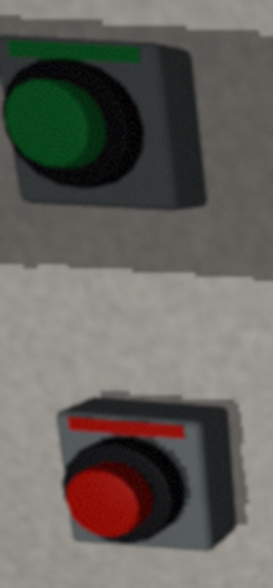

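```bash
python3 - <<'E'
from h import *
import pickle
c=pickle.load(open('wrist0.pkl','rb'))
print(c['R'])
P=lambda cx,cy,ox,oy,f:(ox+cx/f,oy+cy/f)
A=lambda x,y,z:np.round(at(c,*P(x,y,180,0,3.1),z)*1000,1)
B=lambda x,y,z:np.round(at(c,*P(x,y,180,190,3.1),z)*1000,1)
D=lambda x,y,z:np.round(at(c,*P(x,y,0,60,2.1),z)*1000,1)
print('L outer top',A(177,5,.016),A(165,235,.016),B(132,260,.016),B(112,543,.016))
print('R outer top',A(378,5,.016),A(357,235,.016),B(300,230,.016),B(263,555,.016))
print('stop foot R',A(352,5,.008),A(290,0,.008))
print('carrier1 front',A(168,257,.038),A(322,275,.038))
print('carrier4 back',B(136,255,.038),B(264,267,.038))
for x,y,k in [(220,340,0),(208,510,0)]: print('cap',A(x,y,.063))
for x,y in [(197,75),(184,222)]: print('cap',B(x,y,.063))
print('green',D(50,122,.048),'red',D(104,498,.048))
g=c
for n,(g,r) in dict(scene=((196,188),(0,0))).items(): pass
E
```

```text
[[ 9.99999522e-01 -2.48207029e-04  9.45875587e-04]
 [-2.94101029e-05  9.59181381e-01  2.82791578e-01]
 [-9.77457110e-04 -2.82791471e-01  9.59180916e-01]]
L outer top [606.  167.6  16. ] [599.5 113.4  16. ] [578.  -61.1  16. ] [ 564.2 -160.4   16. ]
R outer top [657.2 167.6  16. ] [650.8 113.4  16. ] [630.  -51.4  16. ] [ 613.9 -165.    16. ]
stop foot R [650.1 169.8   8. ] [634.  170.9   8. ]
carrier1 front [604.6 105.6  38. ] [643.2 101.4  38. ]
carrier4 back [585.3 -51.4  38. ] [622.  -55.1  38. ]
cap [621.   84.8  63. ]
cap [616.   45.1  63. ]
cap [611.1   6.5  63. ]
cap [605.4 -33.   63. ]
green [441.9  79.2  48. ] red [432.5 -71.2  48. ]
```

>>> servo_tool:
  targets: "0 0 0.065 0 0 0 0; 0 0 0.065 0 0 0 0; 0 0 0 -30 -21 0 0; 0 0 0 -30 -21 0 0; 0 0 0 -29 -21 0 0; 0 0 0 0 0 0 0"
  newtons: 30

```text
time: 0.65
tool_pos: [0.5968, -0.0798, 0.2255]
tcp_rot: [-2.358, -2.067, 0.009]
wrist_force: [0.5, 0.3, -0.5]
width: 0.142
```

```bash
cat >> h.py <<'E'
RD=None
def st():
    s=bot.read_state(); M=rot(s['tcp_rot']); print('t',s['time'],'pos',np.round(np.array(s['tool_pos'])*1000,1),'F',np.round(s['wrist_force'],2),'w',round(s['width'],3)); print(np.round(M,3).tolist()); return np.array(s['tool_pos'])*1000,M
E
python3 - <<'E'
from h import *
st()
c=cam('wrist','w1.png')
import pickle; c['raw']=None; pickle.dump(c,open('w1.pkl','wb'))
print(proj(c,[.6035,-.0532,.038]),proj(c,[.632,.171,.008]),proj(c,[.442,.079,.048]))
E
```

```text
t 0.65 pos [596.8 -79.8 225.5] F [ 0.51  0.25 -0.49] w 0.142
[[0.131, 0.991, -0.008], [0.991, -0.131, 0.001], [-0.0, -0.008, -1.0]]
[328.70022599 184.55801668] [ 328.01949092 -128.62502015] [84.8203114  34.29091534]
```

View pics/w1.png

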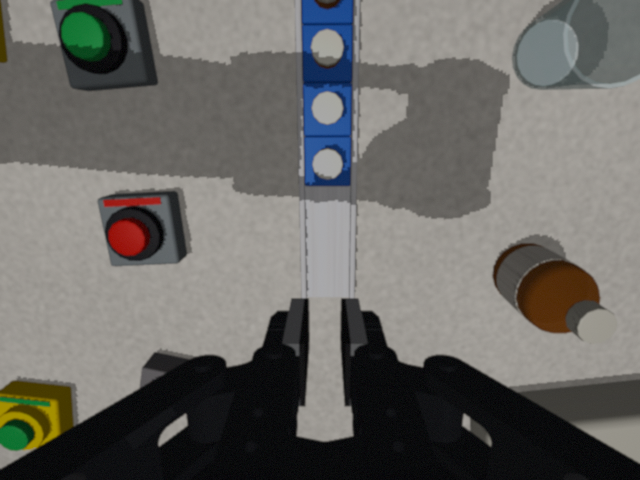

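>>> servo_tool:
  targets: "0 0 0 0 1 30 0; 0 0 0 0 1 35 0; 0 0 0 0 1 35 0; 0 0 0 0 0 35 0; 0 0 0 0 0 30 0; 0 0 0 0 0 15 0; 0 0 0 0 0 0 0"

```text
time: 1.28
tool_pos: [0.6094, -0.0761, 0.0439]
tcp_rot: [2.362, 2.066, 0.014]
wrist_force: [-0.6, 0.5, -0.6]
width: -0.002
```

```bash
python3 - <<'E'
from h import *
st()
c=cam('wrist','w2.png');c=cam('side','s2.png')
E
```

```text
t 1.2833 pos [609.4 -76.1  43.9] F [-0.58  0.54 -0.62] w -0.002
[[0.133, 0.991, 0.009], [0.991, -0.133, 0.003], [0.004, 0.009, -1.0]]
```

View pics/w2.png

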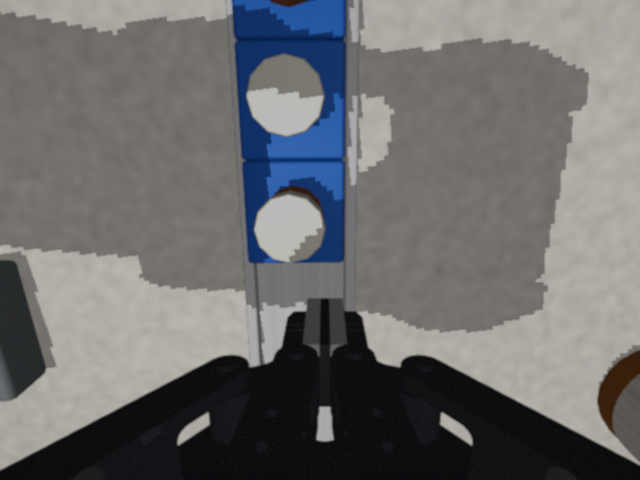

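>>> servo_tool:
  targets: "0.008 -0.004 0 -2 -5 0 0; 0 0 0 -1 -4 5 0; 0 0 0 0 0 8 0; 0 0 0 0 0 8 0; 0 0 0 0 0 0 0"

```text
time: 1.8
tool_pos: [0.6085, -0.0789, 0.0327]
tcp_rot: [2.353, 2.06, 0.018]
wrist_force: [0.1, -0.6, -0.0]
width: 0.001
```

```bash
python3 - <<'E'
from h import *
st()
c=cam('wrist','w3.png')
E
```

```text
t 1.8 pos [608.5 -78.9  32.7] F [ 0.09 -0.6  -0.05] w 0.001
[[0.132, 0.991, 0.018], [0.991, -0.132, -0.003], [-0.001, 0.019, -1.0]]
```

View pics/w3.png

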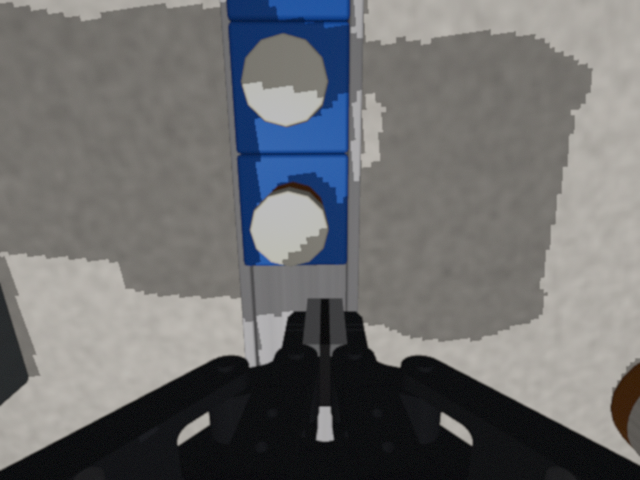

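>>> servo_tool:
  targets: "0.018 0 0 0 -9 0 0"

```text
time: 1.93
tool_pos: [0.6011, -0.078, 0.0339]
tcp_rot: [2.362, 2.067, 0.002]
wrist_force: [0.4, 0.3, -0.3]
width: 0.002
```

>>> servo_tool:
  targets: "0 0 0 0 0 0 0"

```text
time: 2.02
tool_pos: [0.5997, -0.0778, 0.0337]
tcp_rot: [2.363, 2.068, -0.0]
wrist_force: [-0.9, 0.2, -0.3]
width: -0.001
```

```bash
python3 - <<'E'
from h import *
st()
E
```

```text
t 2.0167 pos [599.7 -77.8  33.7] F [-0.9   0.18 -0.33] w -0.001
[[0.133, 0.991, 0.0], [0.991, -0.133, -0.001], [-0.001, 0.001, -1.0]]
```

>>> servo_tool:
  targets: "0 0 0 0 0 6 0; 0 0 0 0 0 7 0; 0 0 0 0 0 0 0"

```text
time: 2.27
tool_pos: [0.6004, -0.0781, 0.0208]
tcp_rot: [2.362, 2.067, 0.002]
wrist_force: [-0.9, 0.0, -0.5]
width: -0.001
```

```bash
python3 - <<'E'
from h import *
st()
E
```

```text
t 2.2667 pos [600.4 -78.1  20.8] F [-0.91  0.04 -0.46] w -0.001
[[0.133, 0.991, 0.003], [0.991, -0.133, -0.001], [-0.001, 0.003, -1.0]]
```

>>> servo_tool:
  targets: "0 0 0 3 0 0 0; 0 0 0 3 0 0 0; 0 0 0 3 0 0 0; 0 0 0 3 0 0 0"

```text
time: 2.6
tool_pos: [0.6015, -0.0656, 0.0195]
tcp_rot: [2.364, 2.067, -0.0]
wrist_force: [0.9, -0.0, -0.3]
width: -0.003
```

>>> servo_tool:
  targets: "0 0 0 2 0 0 0; 0 0 0 2 0 0 0; 0 0 0 2 0 0 0; 0 0 0 2 0 0 0"

```text
time: 2.93
tool_pos: [0.6027, -0.0571, 0.0197]
tcp_rot: [2.362, 2.068, -0.002]
wrist_force: [-0.3, -1.0, 0.7]
width: -0.001
```

```bash
python3 - <<'E'
from h import *
st()
c=cam('wrist','w4.png')
E
```

```text
t 2.9333 pos [602.7 -57.1  19.7] F [-0.29 -1.03  0.72] w -0.001
[[0.132, 0.991, 0.001], [0.991, -0.132, -0.003], [-0.002, 0.001, -1.0]]
```

View pics/w4.png

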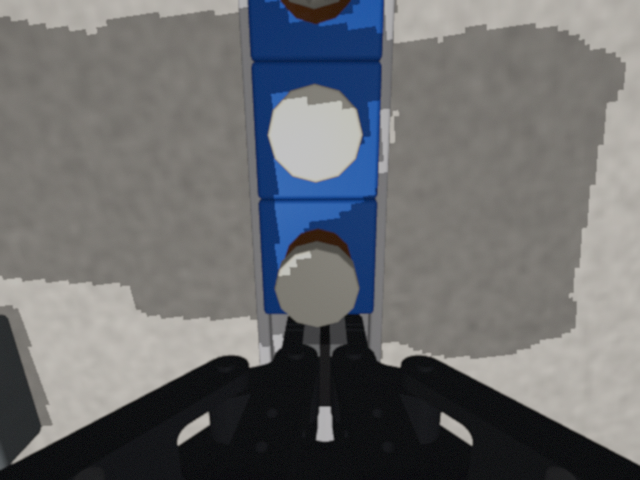

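>>> servo_tool:
  targets: "0 0 0 2.5 0 0 0; 0 0 0 2.5 -0.5 0 0; 0 0 0 2.5 0 0 0; 0 0 0 2.5 -0.5 0 0; 0 0 0 2.5 0 0 0; 0 0 0 2.5 0 0 0; 0 0 0 2.5 0 0 0; 0 0 0 2.5 0 0 0"

```text
time: 3.65
tool_pos: [0.6045, -0.0353, 0.0197]
tcp_rot: [2.362, 2.067, -0.002]
wrist_force: [0.6, -1.0, -0.2]
width: 0.001
```

```bash
python3 - <<'E'
from h import *
st()
c=cam('wrist','w5.png')
E
```

```text
t 3.65 pos [604.5 -35.3  19.7] F [ 0.58 -0.97 -0.15] w 0.001
[[0.133, 0.991, 0.001], [0.991, -0.133, -0.003], [-0.003, 0.001, -1.0]]
```

View pics/w5.png

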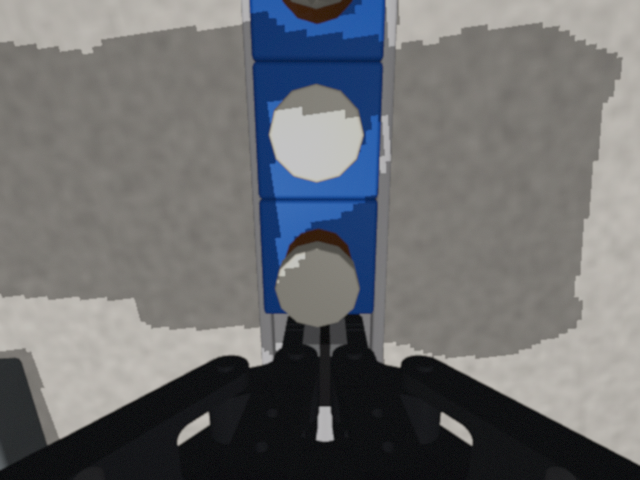

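>>> servo_tool:
  targets: "0 0 0 2.5 0 0 0; 0 0 0 2.5 0 0 0; 0 0 0 2.5 0 0 0; 0 0 0 2.5 0 0 0; 0 0 0 2.5 0 0 0; 0 0 0 2.5 0 0 0; 0 0 0 2.5 0 0 0; 0 0 0 2.5 0 0 0"

```text
time: 4.37
tool_pos: [0.6074, -0.0133, 0.0197]
tcp_rot: [2.362, 2.067, -0.002]
wrist_force: [0.0, -1.8, -0.4]
width: -0.001
```

>>> servo_tool:
  targets: "0 0 0 2.5 0 0 0; 0 0 0 2.5 0 0 0; 0 0 0 2 0 0 0; 0 0 0 2 0 0 0; 0 0 0 2 0 0 0"

```text
time: 4.78
tool_pos: [0.6091, -0.001, 0.0197]
tcp_rot: [2.362, 2.068, -0.002]
wrist_force: [-0.4, -1.7, -0.6]
width: 0.0
```

```bash
python3 - <<'E'
from h import *
st()
c=cam('wrist','w6.png')
c=cam('scene'); cv2.imwrite('pics/sc6.png',cv2.resize(c['im'][220:320,240:480,::-1],None,fx=3.2,fy=3.2,interpolation=cv2.INTER_CUBIC))
E
```

```text
t 4.7833 pos [609.1  -1.   19.7] F [-0.42 -1.71 -0.57] w 0.0
[[0.132, 0.991, 0.001], [0.991, -0.132, -0.003], [-0.003, 0.001, -1.0]]
```

View pics/sc6.png

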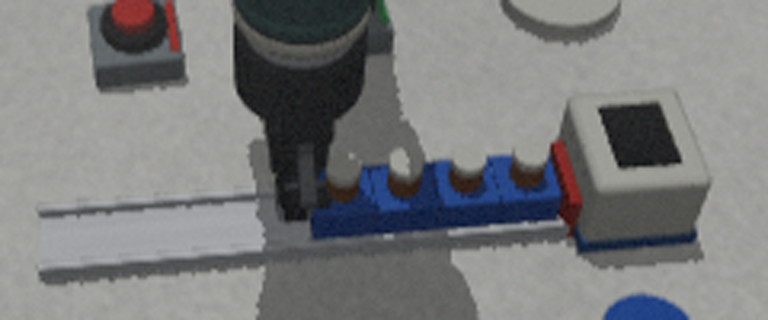

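View pics/w6.png

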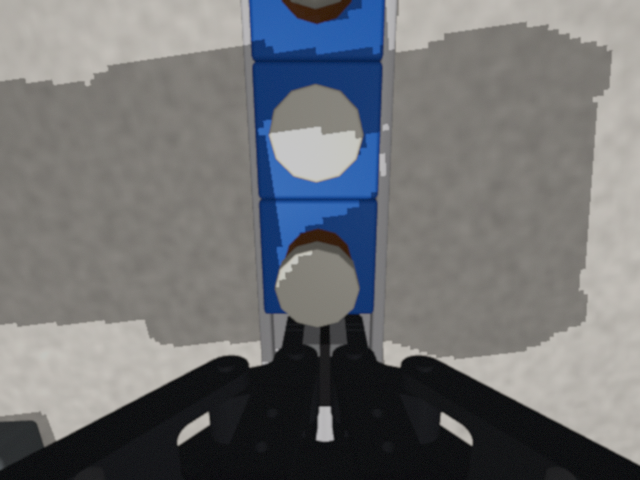

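Train intact, close to the stop (a few mm or so). Continue in small steps until the force rises.

>>> servo_tool:
  targets: "0 0 0 1.5 0 0 0; 0 0 0 1.5 0 0 0; 0 0 0 1.5 0 0 0"

```text
time: 5.13
tool_pos: [0.6096, 0.0023, 0.0198]
tcp_rot: [2.359, 2.068, -0.005]
wrist_force: [-0.7, -12.0, 1.2]
width: -0.0
```

>>> servo_tool:
  targets: "0 0 0 1.5 0 0 0; 0 0 0 1.5 0 0 0"

```text
time: 5.3
tool_pos: [0.6097, 0.0022, 0.0198]
tcp_rot: [2.355, 2.068, -0.011]
wrist_force: [-1.4, -6.3, 0.8]
width: 0.002
```

>>> servo_tool:
  targets: "0 0 0 1 0 0 0; 0 0 0 1 0 0 0"

```text
time: 5.47
tool_pos: [0.6097, 0.0021, 0.0198]
tcp_rot: [2.354, 2.067, -0.015]
wrist_force: [-0.7, -5.1, 0.8]
width: 0.001
```

>>> servo_tool:
  targets: "0 0 0 0 0 0 0; 0 0 0 -1.5 0 0 0; 0 0 0 -3 0 0 0; 0 0 0 -6 0 0 0; 0 0 0 -10 0 0 0; 0 0 0 -15 0 0 0; 0 0 0 0 0 0 0"

```text
time: 6.05
tool_pos: [0.6054, -0.0332, 0.0206]
tcp_rot: [2.353, 2.069, -0.01]
wrist_force: [0.2, -1.1, -0.7]
width: 0.002
```

```bash
python3 - <<'E'
from h import *
st()
c=cam('wrist','w7.png')
c=cam('scene'); cv2.imwrite('pics/sc7.png',cv2.resize(c['im'][220:320,240:480,::-1],None,fx=3.2,fy=3.2,interpolation=cv2.INTER_CUBIC))
E
```

```text
t 6.05 pos [605.4 -33.2  20.6] F [ 0.17 -1.06 -0.67] w 0.002
[[0.128, 0.992, 0.001], [0.992, -0.128, -0.01], [-0.01, 0.002, -1.0]]
```

View pics/sc7.png

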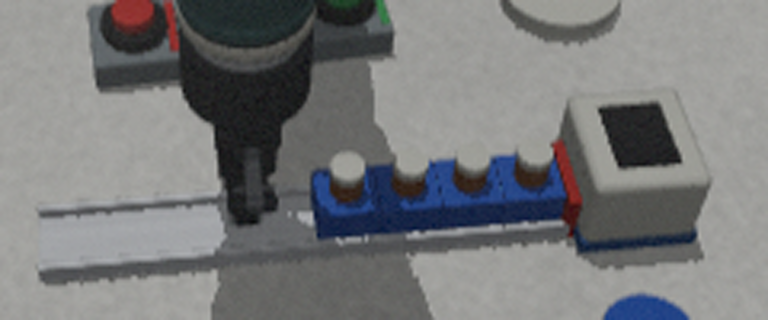

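View pics/w7.png

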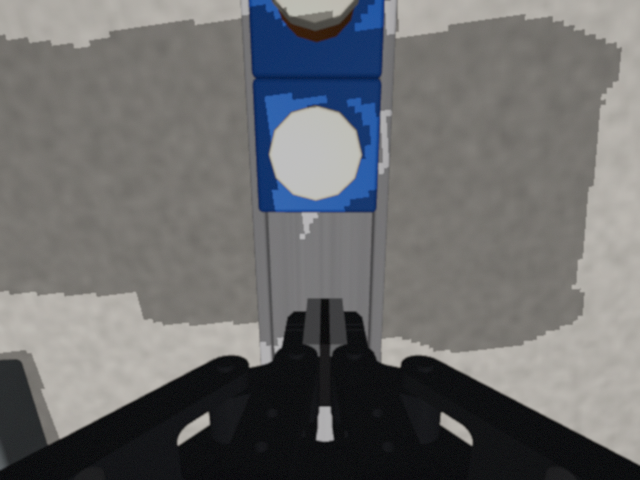

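>>> servo_tool:
  targets: "0 0.01 0 0 0 -20 0; 0 0 0 0 0 -30 0; 0 0 0 0 0 -30 0; 0 0 0 0 0 -30 0; 0 0 0 0 -20 -30 0; 0 0 0 0 -30 0 0; 0 0 0 0 0 0 0"

```text
time: 6.73
tool_pos: [0.5521, -0.0225, 0.1634]
tcp_rot: [-2.355, -2.067, 0.003]
wrist_force: [-1.1, -0.4, -1.7]
width: -0.001
```

```bash
python3 - <<'E'
from h import *
st()
c=cam('wrist','w8.png')
import pickle; c['raw']=None; pickle.dump(c,open('w8.pkl','wb'))
print(proj(c,[.442,.079,.048]))
E
```

```text
t 6.7333 pos [552.1 -22.5 163.4] F [-1.06 -0.35 -1.71] w -0.001
[[0.13, 0.992, -0.006], [0.992, -0.13, 0.005], [0.004, -0.007, -1.0]]
[124.23737926 104.06966319]
```

View pics/w8.png

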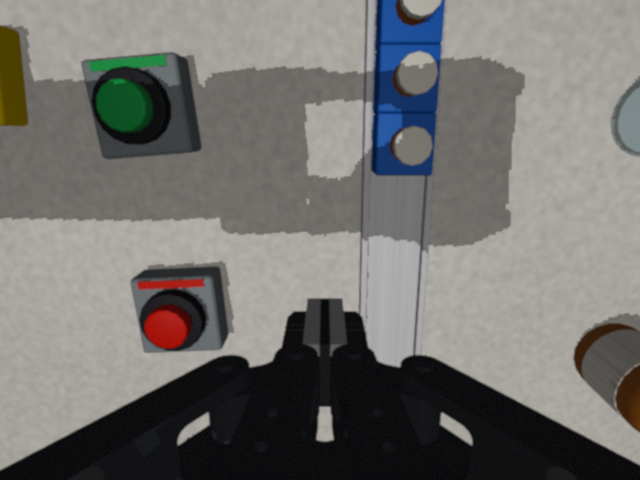

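>>> servo_tool:
  targets: "0 0 0 21 -29 0 0; 0 0 0 21 -29 0 0; 0 0 0 21 -29 0 0; 0 0 0 21 -29 0 0; 0 0 0 0 0 0 0; 0 0 0 0 0 0 0"

```text
time: 7.28
tool_pos: [0.4521, 0.0796, 0.1647]
tcp_rot: [-2.363, -2.07, -0.013]
wrist_force: [0.3, 0.3, -0.7]
width: 0.001
```

```bash
python3 - <<'E'
from h import *
p,M=st(); print(M.T@(np.array([442,79,60])-p))
E
```

```text
t 7.2833 pos [452.1  79.6 164.7] F [ 0.35  0.29 -0.73] w 0.001
[[0.132, 0.991, 0.006], [0.991, -0.132, 0.006], [0.006, 0.005, -1.0]]
[ -2.61242558 -10.39698999 104.66303903]
```

>>> servo_tool:
  targets: "0 0 0 -1 -8 15 0; 0 0 0 0 -2 25 0; 0 0 0 0 0 25 0; 0 0 0 0 0 20 0; 0 0 0 0 0 5 0; 0 0 0 0 0 0 0; 0 0 0 0 0 0 0"

```text
time: 7.87
tool_pos: [0.4517, 0.0797, 0.0738]
tcp_rot: [2.359, 2.067, 0.024]
wrist_force: [0.1, -1.0, 0.1]
width: 0.001
```

```bash
python3 - <<'E'
from h import *
p,M=st(); print(M.T@(np.array([442,79,50])-p))
c=cam('wrist','w9.png')
E
```

```text
t 7.8667 pos [451.7  79.7  73.8] F [ 0.13 -1.01  0.1 ] w 0.001
[[0.132, 0.991, 0.015], [0.991, -0.132, 0.006], [0.008, 0.014, -1.0]]
[-2.19685913 -9.81364936 23.65522535]
```

View pics/w9.png

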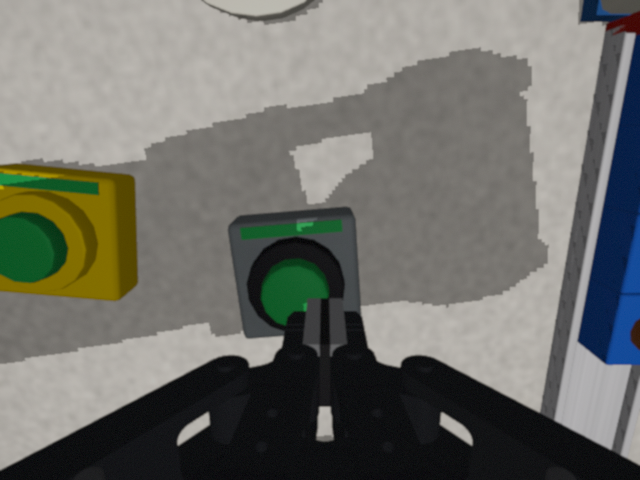

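>>> servo_tool:
  targets: "0.015 -0.006 0 -2 -10 0 0; 0 0 0 0 0 0 0; 0 0 0 0 0 6 0; 0 0 0 0 0 6 0; 0 0 0 0 0 5 0; 0 0 0 0 0 0 0"

```text
time: 8.42
tool_pos: [0.4459, 0.0793, 0.0609]
tcp_rot: [2.361, 2.067, 0.013]
wrist_force: [-0.0, -0.8, 0.6]
width: 0.002
```

```bash
python3 - <<'E'
from h import *
p,M=st(); print(M.T@(np.array([442,79,48])-p))
c=cam('wrist','w10.png')
E
```

```text
t 8.4167 pos [445.9  79.3  60.9] F [-0.03 -0.82  0.58] w 0.002
[[0.132, 0.991, 0.009], [0.991, -0.132, 0.003], [0.004, 0.008, -1.0]]
[-0.82336455 -3.95337921 12.8291925 ]
```

View pics/w10.png

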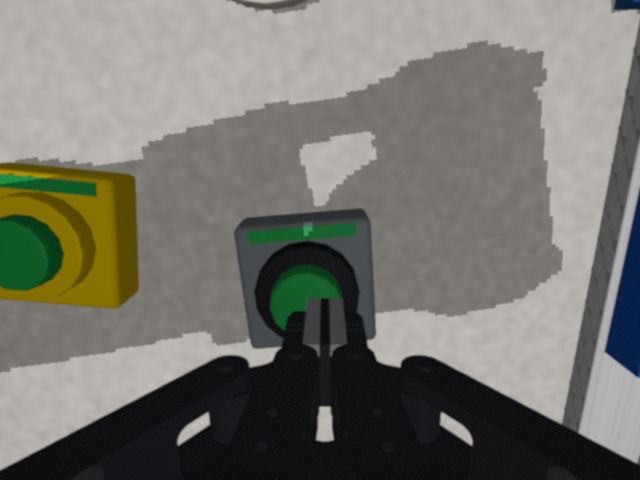

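>>> servo_tool:
  targets: "0.009 -0.003 0 -1 -5 0 0; 0 0 0 0 0 0 0; 0 0 0 0 -0.5 4 0; 0 0 0 0 -0.5 4 0; 0 0 0 0 0 0 0"

```text
time: 8.88
tool_pos: [0.4395, 0.0792, 0.0526]
tcp_rot: [-2.362, -2.069, 0.0]
wrist_force: [-0.0, 0.9, 0.3]
width: 0.003
```

```bash
python3 - <<'E'
from h import *
p,M=st(); print(M.T@(np.array([442,79,42])-p))
E
```

```text
t 8.8833 pos [439.5  79.2  52.6] F [-0.02  0.91  0.31] w 0.003
[[0.132, 0.991, -0.001], [0.991, -0.132, 0.001], [0.001, -0.001, -1.0]]
[ 0.11523013  2.47388943 10.55866602]
```

>>> servo_tool:
  targets: "0 0 0 0 1 3 0; 0 0 0 0 0 3 0; 0 0 0 0 0 2 0"

```text
time: 9.13
tool_pos: [0.4409, 0.0791, 0.0443]
tcp_rot: [-2.362, -2.069, -0.0]
wrist_force: [-1.6, 0.7, 3.3]
width: 0.001
```

>>> servo_tool:
  targets: "0 0 0 0 0 2 0; 0 0 0 0 0 2 0"

```text
time: 9.3
tool_pos: [0.4411, 0.0791, 0.0415]
tcp_rot: [-2.362, -2.069, 0.001]
wrist_force: [-10.9, -0.7, 32.1]
width: -0.001
```

>>> servo_tool:
  targets: "0 0 0 0 0 2 0; 0 0 0 0 0 2 0"

```text
time: 9.47
tool_pos: [0.4411, 0.0791, 0.0417]
tcp_rot: [-2.36, -2.068, 0.006]
wrist_force: [-9.3, -2.1, 21.5]
width: -0.0
```

>>> servo_tool:
  targets: "0 0 0 0 0 -2 0; 0 0 0 0 0 -5 0; 0 0 0 0 0 -10 0; 0 0 0 0 0 -25 0; 0 0 0 0 0 -30 0; 0 0 0 0 0 -30 0; 0 0 0 0 0 -30 0; 0 0 0 0 0 -20 0"

```text
time: 10.13
tool_pos: [0.437, 0.0784, 0.1962]
tcp_rot: [-2.355, -2.063, 0.022]
wrist_force: [0.9, -0.2, 0.4]
width: 0.004
```

>>> servo_tool:
  targets: "0 0 0 -30 10 0 0; 0 0 0 -30 10 0 0; 0 0 0 0 20 0 0; 0 0 0 0 20 0 0; 0 0 0 0 0 0 0; 0 0 0 0 0 0 0"

```text
time: 10.63
tool_pos: [0.4959, 0.0091, 0.2077]
tcp_rot: [2.359, 2.072, 0.002]
wrist_force: [0.0, 0.7, -0.2]
width: 0.001
```

```bash
python3 - <<'E'
from h import *
st()
c=cam('wrist','w11.png')
c=cam('side','s11.png')
c=cam('scene','sc11.png'); cv2.imwrite('pics/sc11c.png',cv2.resize(c['im'][170:320,240:480,::-1],None,fx=3.2,fy=3.2,interpolation=cv2.INTER_CUBIC))
E
```

```text
t 10.6333 pos [495.9   9.1 207.7] F [ 0.02  0.65 -0.22] w 0.001
[[0.129, 0.992, 0.002], [0.992, -0.129, -0.001], [-0.0, 0.002, -1.0]]
```

View pics/w11.png

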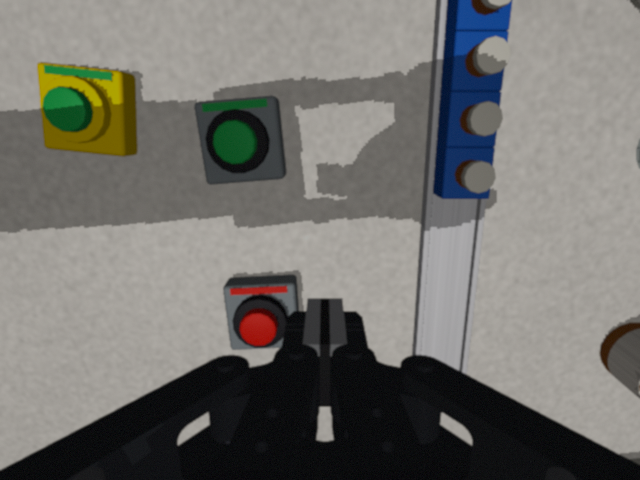

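View pics/sc11c.png

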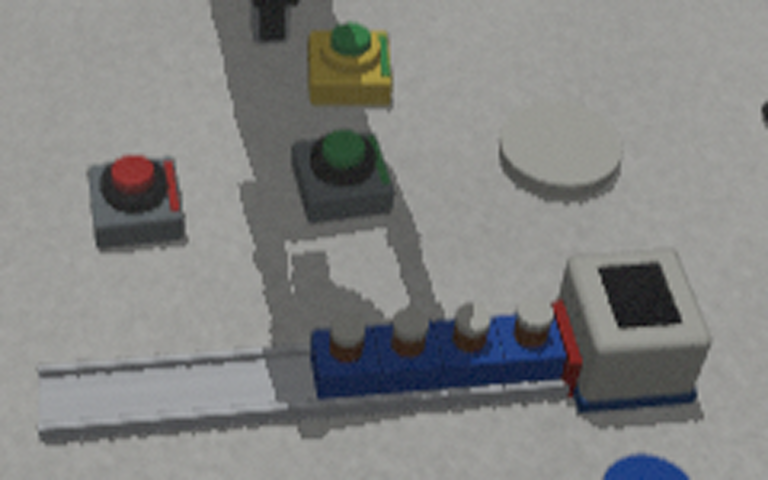

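View pics/s11.png

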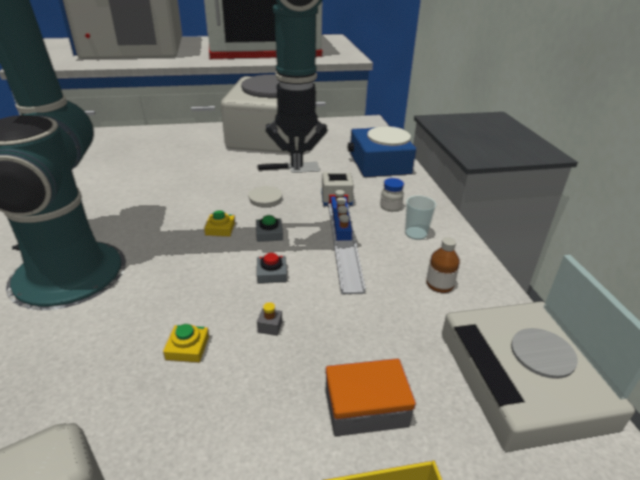

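>>> servo_tool:
  targets: "0 0 0 30 20 0 0; 0 0 0 30 20 0 0; 0 0 0 30 20 0 0; 0 0 0 20 20 0 0; 0 0 0 0 0 0 0; 0 0 0 0 0 0 0"

```text
time: 11.28
tool_pos: [0.5849, 0.1141, 0.2051]
tcp_rot: [-2.357, -2.075, 0.006]
wrist_force: [0.1, -0.1, 0.1]
width: 0.0
```

```bash
python3 - <<'E'
from h import *
st()
c=cam('wrist','w12.png')
im=cv2.imread('pics/w12.png'); u,v=proj(c,[.622,.09,.038]); u,v=int(u),int(v);print(u,v)
x0=max(u-75,0);y0=max(v-130,0)
cv2.imwrite('pics/w12c.png',cv2.resize(im[y0:y0+260,x0:x0+150],None,fx=2.2,fy=2.2,interpolation=cv2.INTER_CUBIC))
E
```

```text
t 11.2833 pos [584.9 114.1 205.1] F [ 0.13 -0.1   0.09] w 0.0
[[0.127, 0.992, -0.004], [0.992, -0.127, -0.001], [-0.002, -0.004, -1.0]]
373 245
```

View pics/w12c.png

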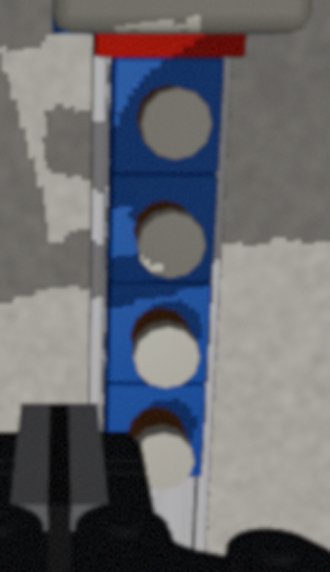

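View pics/w12.png

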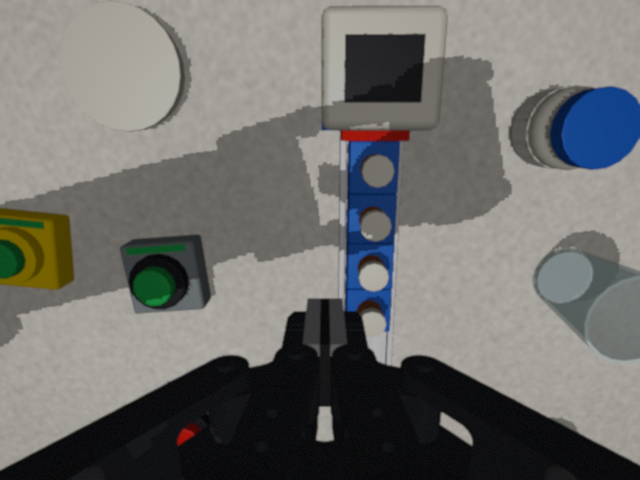

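The wrist picture shows the front carrier touching the red stop at about (375,138) and all four carriers tight together. The green button at (158,284) is up.

```bash
python3 -c "
from h import *
finish_job()"
```

```text
the job is handed in; nothing more can be done
```

The job is done and handed in at about 11.3 s on the robot's clock.

- **Carriers:** I pushed the four blue carriers along the rail with the closed fingers until the tool stopped moving and the push force rose, reaching 12 N. The last pictures show the front carrier against the red stop and all four close together and upright.
- **Green button:** I pressed it until it bottomed out at z ≈ 41.6 mm. The wrist force at the bottom was 20–32 N, well above the 5 N needed to press it but under the 40 N limit. I then released it straight up, and it looks raised again in the last pictures.
- **Everything else:** The robot never came near the red button. Nothing else on the bench appears moved in the last side picture. The robot ended clear of everything, with wrist force near zero.

No check failed or disagreed. The arm drifted up to about 10 mm sideways when it came down, and I corrected that before it touched anything.

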